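# Tip the tray, take the chocolate disc from its corner, lay it on the tall stand

### The job

Lift the tray by its bar handle so that the thin chocolate disc slides on its own, untouched, into the open corner over the hinge, then lower the tray gently until it is level again with the disc still in that corner. Take the disc there, where the cut-outs let your fingers reach below it, and lay it gently flat and centred on the taller of the two metal stands, so that it sticks out all round. Leave the low stand, half egg, jar and palette knife where they are.

Things in the scene. Friction and masses are not known exactly. Their poses are not given: they have to be found in the camera images.
- tray (a joint): hinge of the tip-up tray, rad: 0 = level (where it rests under its own weight), grows as the bar handle is lifted, up to 0.7. It does not stay up by itself: it must be held, and let down by hand. Lifting takes about 2 N at the bar. The disc is slippery on the tray: it reaches the corner at about 0.25 to 0.45 rad.
- pickup_corner (a point): point on the tray's floor under the middle of a disc that rests in the pick-up corner against both walls; 50 mm above the table with the tray level. x axis: along the tray's diagonal towards the bar handle; y: along the hinge; z up (they tip with the tray). The hinge axis runs along y, 8 mm below this point. The corner ahead (-x) is cut open: for x below -20 mm walls and floor are missing, 35 mm wide.
- finger_slot (a point): middle of a slot through the tray's floor, 40 mm along x by 40 mm along y, that begins 20 mm from pickup_corner towards the handle; axes as pickup_corner. A disc in the pick-up corner sticks 10 mm over the slot on one side and 10 mm out of the cut-open corner on the other, so fingers closing along x reach past both edges; nothing is in their way down to 10 mm above the table.
- tray_middle (a point): middle of the tray's floor, 59 mm along x from pickup_corner, 50 mm above the table with the tray level; axes as pickup_corner. The tray is polished steel, square, 144 mm inside, with its diagonals along x and y; floor 3 mm thick, walls 3 mm thick, 10 mm high above the floor.
- tray_bar (a point): middle of the bar handle of the tray: a steel bar 12 mm thick and 84 mm long along the hinge axis (y), 212 mm along x from the hinge and, with the tray level, 82 mm above the table (40 mm over the hinge); axes as pickup_corner. Two arms at y = -40 and +40 mm join it to the tray; between them 30 mm and more is free beside and below the bar. It can turn between the fingers as the tray tips.
- disc: round thin plate of dark chocolate, 60 mm across, 3 mm thick, about 18 g, lying flat in the tray; origin at the centre of its underside, z up. Too thin to take on the plain floor of the tray.
- tall_stand: the taller of two like aluminium stands, 95 mm high: round foot 76 mm across and 8 mm thick, stem 22 mm thick, flat round top 44 mm across and 6 mm thick; stands loose, 0.7 kg; origin at the centre of its underside, z up.
- tall_stand_top (a point): centre of the top face of the tall stand, 95 mm above the table.
- low_stand: the lower stand, 50 mm high, otherwise like the tall one; bystander; origin at the centre of its underside.
- half_egg: dark chocolate half egg, a dome 84 mm across and 38 mm high; bystander; origin at the centre of its underside.
- jar: closed amber glass jar, 60 mm across and 75 mm high; bystander; origin at the centre of its underside.
- palette_knife: flat spatula with wooden handle, 250 mm long, lying on the table; bystander; origin at its middle, x along its length towards the blade.
Not all that is in view belongs to the job. Of the things that look like the disc, the smallest one is meant.

How it is judged (in metres and radians):
On the way, in this order (a step that is already met when the one before it is completed fails the run):
1. the tray is tipped (more than 0.15 rad) and the disc has slid into the pick-up corner (within 6 mm of its place), not touched by the fingers (value of joint tray above 0.15 rad and distance between disc and pickup_corner below 0.006 m and contact force between the fingers and disc below 0.05 N), for 0.2 s.
2. the tray is level again (within 0.03 rad) with the disc still in the corner (within 8 mm of its place) (value of joint tray below 0.03 rad and distance between disc and pickup_corner below 0.008 m), for 0.2 s.
At the end, for the whole second after the job is handed in: The disc lies flat (within 4 degrees) and at rest on top of the upright tall stand, its centre within 8 mm of the stand's axis, so that it sticks out all round; the tray is level (within 0.03 rad) (horizontal distance between disc and tall_stand_top below 0.008 m and z of disc in the frame of tall_stand_top between -0.003 and 0.003 m and angle between disc's own z axis and vertical below 0.07 rad and linear speed of disc below 0.02 m/s and angle between tall_stand's own z axis and vertical below 0.05 rad and value of joint tray below 0.03 rad); the robot touches nothing.
It fails at once if the tray is let fall (swings down faster than 2.5 rad/s) (velocity of joint tray below -2.5 rad/s).
It fails at once if the disc is dropped onto the stand (arrives faster than 0.5 m/s, as from 13 mm) (linear speed of disc above 0.5 m/s and contact force between the fingers and disc below 0.01 N and horizontal distance between disc and tall_stand_top below 0.06 m).
It fails at once if the low stand, half egg, jar or palette knife is moved by more than 25 mm (distance of any of low_stand, half_egg, jar, palette_knife from where it was at the start of the episode above 0.025 m).
It also fails if it takes over 61 s, if anything falls off the work surface, if the arm or the gripper's body presses on something with over 40 N, if the wrist force passes 120 N, or if a joint passes its speed limit or range.

### The arm

A 6-joint arm with a two-finger parallel gripper is mounted at the origin on the work surface. World frame = base frame: x ahead of the robot, y to its left, z up, the work surface at z = 0. Lengths are in mm, angles in rad, forces in N, time in s.
With the tool pointing down it reaches from about 275 to 825 mm from the base axis. Payload 4.9 kg.
Tool frame: the origin (TCP) lies midway between the tips of the shut fingers; the grasp point (between the pads) lies 19 mm behind it (robot.grip_depth is the distance from the TCP to the grasp point, in mm); z points along the fingers, x is the direction in which the jaws open and shut, and the axes are right-handed (so a half turn about z gives the same grasp; the last joint's range is limited). The gripper opens to 85 mm and grips with 20 to 120 N. Pads are 22 mm wide; open, the fingers measure 114 mm over their backs; the gripper's body (76 mm by 85 mm) begins 54 mm behind the grasp point. The pads swing forward as they close: fully open they stand 13 mm farther back than shut.
Start: joints at [0.986, 0.326, -0.193, 1.052, 0, 1.437], TCP at [239.624, 495.074, 231.281] pointing down, gripper open.
Joint ranges: [-2.65, 2.65], [-0.97, 1.79], [-1.3, 1.35], [-1.93, 2.1], [-1.47, 1.37], [-3.14, 3.14]. Speed limits (rad/s): [2.57, 2.57, 3.14, 3.14, 3.14, 3.14].

### API

Orientations are given as a unit quaternion [x, y, z, w].
In Python, from rig import robot gives the robot as it stands.
- The arm moves only by the shell command python3 -m pendant 'ROWS' [FORCE]. ROWS is JSON, a list of rows, each a list of 7 numbers: the turn, a rotation vector about the tool's x, y, z in rad, then the shift along the tool's x, y, z in m, then the opening, from 0 (shut) to 1 (fully open). A call has 1 to 10 rows; each row shifts and turns the commanded pose from where the row before left it, along the tool's axes as they then stand; what a row does not reach is not made up. A row lasts 1/8 s, in which the tool goes at most 62.5 mm and 10.7 degrees, less where a joint would pass 70% of its speed; a pose out of reach is approached as far as the arm can. A call is refused whole if a number of a shift passes 0.0625 or a number of a turn 0.188, either way. A call with a gripper value outside its range is refused whole. The fingers move at their own pace and stop on an object; FORCE is the grip in N (left out, the last holds). Time passes only in rows, so rows that do not move let the fingers close. It gives the time, the measured TCP pose, the force and the opening at its end, in the units of the state.
- robot.get_obs(): the state, without advancing time (a new reading comes with each control period).
- robot.camera(name): name is "side" or "top"; returns a dict with "color" (384x512x3 uint8, red, green, blue), "intrinsics" (3x3 intrinsics, pixels), "dist_coeffs" ([k1, k2, p1, p2, k3] as OpenCV has them; the pictures are not rectified), "camera_from_world" (4x4, takes a point from world to camera coordinates). Camera axes: x right, y up, looking along -z (the intrinsics and any distortion apply to the point x, -y, -z); pixel columns grow to the right and rows downward; lengths in mm; the calibration is good to about 2 mm. A picture is of the moment at which its call begins. There is no depth.
- robot.sign_off(): hands the job in, once; it reports no verdict.
The state is a dict: "time": time; "qpos": joint angles; "dq": joint speeds; "tau": joint torques, N m; "tool_pos": TCP position; "tcp_rot": TCP orientation; "ft_force": force on the tool from outside, world axes, zero at the start; "torque": the same for the moment, N m; "grip_width": finger opening in mm.
Only numpy, scipy, OpenCV 4.12 (cv2) and the standard library are available. Lean on these libraries where they do the work, as an engineer would, in place of code of your own. Each camera call takes 0.05 s, during which the arm holds its last target. There are 200 camera calls.

## Working session

There is one attempt and no reset: what is moved stays moved. The work goes in short steps, Python scripts to look and compute and a shell command to move; the robot and the scene stay as the last step left them, time stands still between calls to the robot, and variables do not carry over. Pictures are saved under pics/ and viewed, about 8 in all and at most 12, crops included, and the job is handed in when it is done.

```bash
ls; mkdir -p pics; python3 - <<'E'
from rig import robot
import cv2,numpy as np
for n in("side","top"):
    c=robot.camera(n); cv2.imwrite(f"pics/{n}0.png",cv2.resize(c["color"][:,:,::-1],None,fx=1.5,fy=1.5))
    cv2.imwrite(f"pics/raw_{n}0.png",c["color"][:,:,::-1])
    np.savez(f"pics/cal_{n}",K=c["intrinsics"],d=c["dist_coeffs"],T=c["camera_from_world"])
    print(n,c["intrinsics"],c["dist_coeffs"],np.round(c["camera_from_world"],3).tolist())
print(robot.get_obs())
E
```

```text
pics
side [[367.27352295   0.         252.71164881]
 [  0.         367.27352295 194.6583353 ]
 [  0.           0.           1.        ]] [-0.08078349  0.          0.          0.          0.        ] [[-0.751, -0.661, -0.004, 410.334], [0.362, -0.416, 0.834, -315.907], [-0.553, 0.625, 0.551, -511.445], [0.0, 0.0, 0.0, 1.0]]
top [[389.07103113   0.         260.12867892]
 [  0.         389.07103113 195.71673072]
 [  0.           0.           1.        ]] [-0.02291251  0.          0.          0.          0.        ] [[0.018, -1.0, -0.001, -51.796], [0.998, 0.018, 0.062, -584.264], [-0.062, -0.002, 0.998, -1122.313], [0.0, 0.0, 0.0, 1.0]]
{'time': 0.1, 'qpos': array([ 9.85767818e-01,  3.26902869e-01, -1.93482302e-01,  1.05198155e+00,
       -6.94011531e-06,  1.43661527e+00]), 'dq': array([-6.22011294e-04, -2.45420816e-03,  1.56806780e-03,  6.93334655e-05,
        1.71516204e-03, -7.37557375e-04]), 'tau': array([ 2.68260656e-04, -4.44238937e+01,  2.63038069e+01,  7.86072516e-03,
       -1.66013251e-04, -3.88572971e-06]), 'tool_pos': array([239.34595585, 494.61841859, 230.5626986 ]), 'tcp_rot': array([ 8.47268427e-01,  5.31164378e-01, -7.13656113e-04,  3.27481426e-04]), 'ft_force': array([-0.03820801,  0.27313169,  0.36752663]), 'torque': array([-0.01707522, -0.00776445,  0.01555996]), 'grip_width': 85.68526668952352}
```

View pics/side0.png

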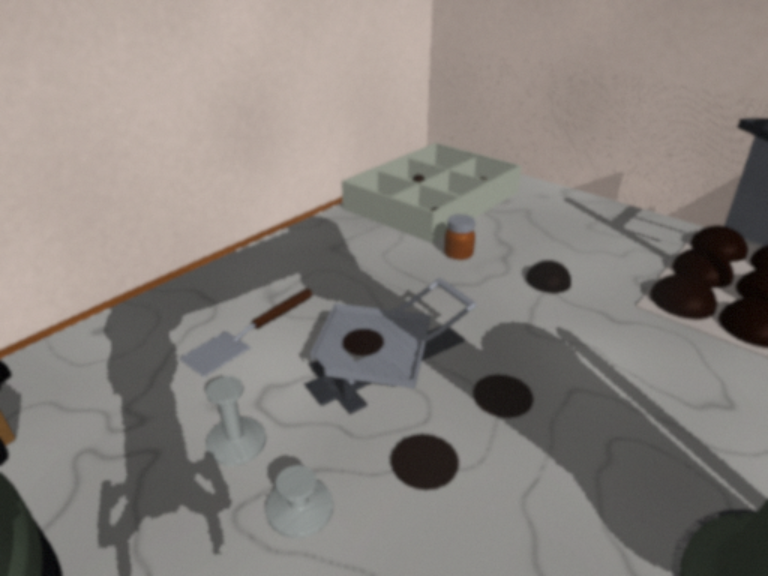

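View pics/top0.png

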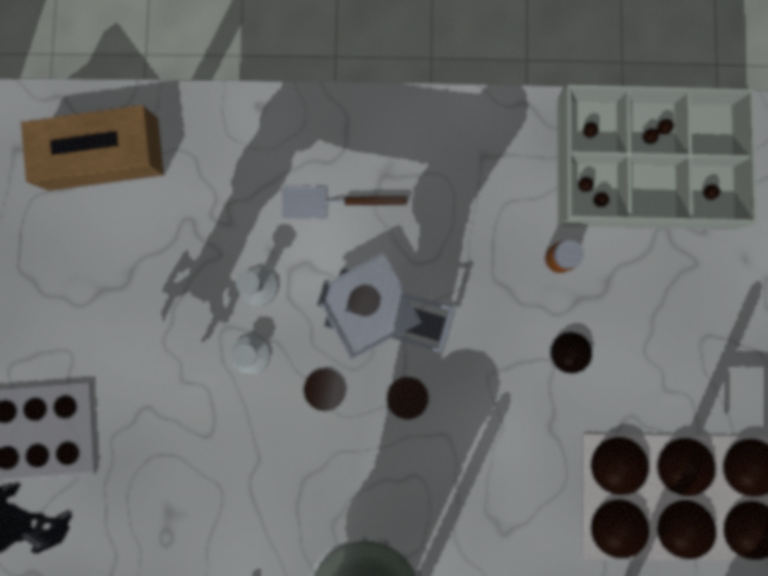

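```bash
python3 - <<'E'
import cv2,numpy as np
a=cv2.imread("pics/raw_top0.png")[150:250,200:330]; b=cv2.imread("pics/raw_side0.png")[180:280,190:320]
f=lambda i:cv2.convertScaleAbs(cv2.resize(i,None,fx=6,fy=6,interpolation=cv2.INTER_CUBIC),alpha=1.3)[:600,:780]
cv2.imwrite("pics/ct.png",f(a));cv2.imwrite("pics/cs.png",f(b))
E
```

```text
(no output)
```

View pics/ct.png

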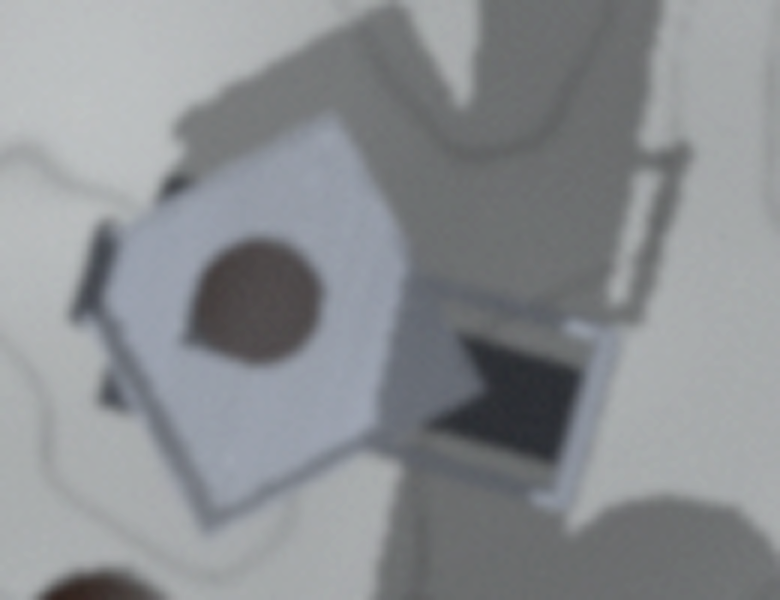

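View pics/cs.png

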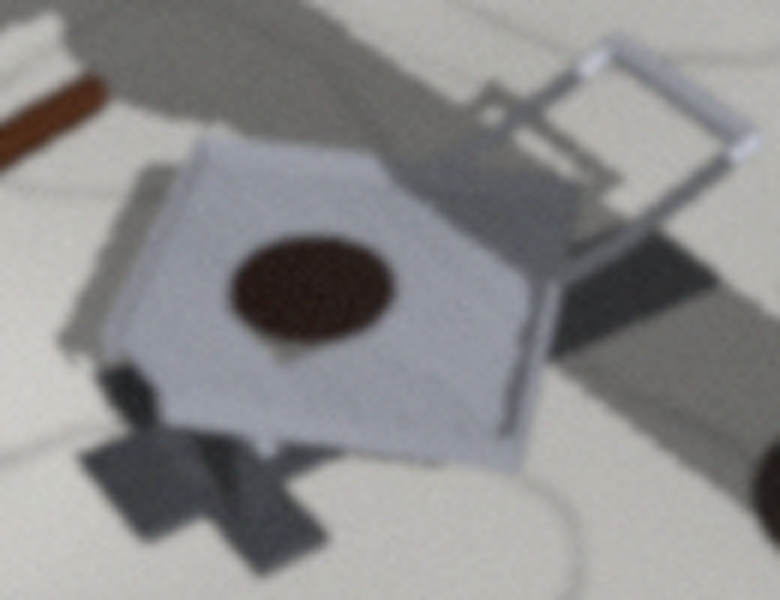

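```bash
cat > h.py <<'E'
import cv2,numpy as np
C={n:np.load(f"pics/cal_{n}.npz") for n in("top","side")}
F=np.diag([1.,-1,-1])
def ray(n,uv):
    c=C[n];p=cv2.undistortPoints(np.array([[uv]],float),c["K"],c["d"])[0,0]
    R,t=c["T"][:3,:3],c["T"][:3,3]; d=R.T@F@np.array([*p,1.]); return -R.T@t,d/np.linalg.norm(d)
def tri(ut,us):
    o1,d1=ray("top",ut);o2,d2=ray("side",us)
    s=np.linalg.lstsq(np.c_[d1,-d2],o2-o1,rcond=None)[0];a,b=o1+s[0]*d1,o2+s[1]*d2
    return (a+b)/2,np.linalg.norm(a-b)
def plane(n,uv,z):
    o,d=ray(n,uv);return o+(z-o[2])/d[2]*d
def proj(n,P):
    c=C[n];r=F@c["T"][:3,:3];return cv2.projectPoints(np.atleast_2d(np.array(P,float)),cv2.Rodrigues(r)[0],F@c["T"][:3,3],c["K"],c["d"])[0][:,0]
E
python3 - <<'E'
from h import *
T=lambda u,v:(u/6-.42+200,v/6-.42+150)
S=lambda u,v:(u/6-.42+190,v/6-.42+180)
for n,a,b in [("bar1",(605,325),(612,45)),("bar2",(562,508),(750,145)),("cA",(330,115),(200,140)),("cB",(210,525),(520,465)),("disc",(258,302),(313,288))]:
    P,e=tri(T(*a),S(*b));print(n,P.round(1),round(e,1))
# dark disc masks and stand crops
for n,box in (("top",(150,150,220,260)),("side",(235,115,350,235))):
    im=cv2.imread(f"pics/raw_{n}0.png");r0,c0,r1,c1=box
    cv2.imwrite(f"pics/st_{n}.png",cv2.convertScaleAbs(cv2.resize(im[r0:r1,c0:c1],None,fx=5,fy=5,interpolation=cv2.INTER_CUBIC),alpha=1.3))
a=cv2.imread("pics/st_top.png");b=cv2.imread("pics/st_side.png")
print(a.shape,b.shape)
w=np.zeros((600,800,3),np.uint8)
a=cv2.imread("pics/raw_top0.png")[175:255,145:195];b=cv2.imread("pics/raw_side0.png")[240:320,125:175]
for i,x in enumerate((a,b)): w[:560,i*400:i*400+350]=cv2.convertScaleAbs(cv2.resize(x,None,fx=7,fy=7,interpolation=cv2.INTER_CUBIC),alpha=1.4,beta=-60)
cv2.imwrite("pics/st.png",w)
E
```

```text
bar1 [ 560.  -153.8   80.8] 2.4
bar2 [ 478.  -133.4   80.6] 3.5
cA [659.5 -23.7  57.7] 0.9
cB [462.5  28.1  44.2] 4.3
disc [570.3   8.6  50.4] 0.1
(350, 550, 3) (575, 600, 3)
```

View pics/st.png

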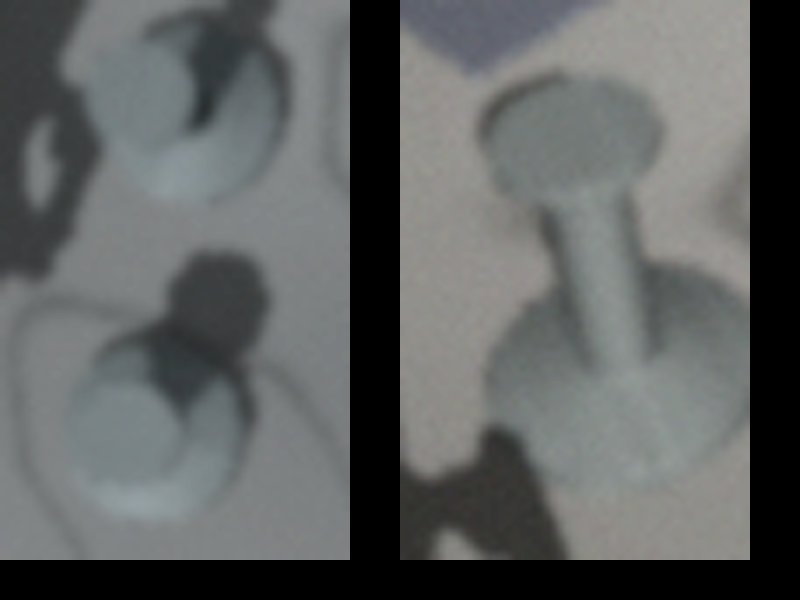

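```bash
cat >> h.py <<'E'
from scipy.spatial.transform import Rotation as Ro
def go(target,yaw=None):
    from rig import robot
    s=robot.get_obs();R=Ro.from_quat(s["tcp_rot"]).as_matrix();d=np.array(target)-s["tool_pos"]
    print("t",round(s["time"],2),"tcp",s["tool_pos"].round(1),"xyaw",np.degrees(np.arctan2(R[1,0],R[0,0])).round(2),"zax",R[:,2].round(3),"F",s["ft_force"].round(2),"w",round(s["grip_width"],1))
    print("shift tool mm",(R.T@d).round(1))
E
python3 - <<'E'
from h import *
ut=(145+143/7,175+99/7);us=(125+174/7,240+125/7)
print("stand",tri(ut,us)); print(plane("top",(145+202/7,175+107/7),5))
P=tri(ut,us)[0];print(proj("side",[P]),us)
print(plane("top",ut,95),plane("side",us,95))
E
python3 -m pendant '[[0,0,-0.1,0,0,0,0.5],[0,0,-0.1,0,0,0,0.5],[0,0,0,-0.046,0.036,0,0.5],[0,0,0,-0.046,0.036,0,0.5],[0,0,0,-0.046,0.036,0,0.5],[0,0,0,-0.046,0.036,0,0.5],[0,0,0,-0.046,0.036,0,0.5],[0,0,0,-0.046,0.036,0,0.5],[0,0,0,-0.046,0.036,0,0.5],[0,0,0,-0.046,0.036,0,0.5]]' 20
python3 -c "
from h import *
go([519,-143.6,150])"
```

```text
stand (array([594.79609633, 220.03786954,  94.98043852]), np.float64(3.6328599741414536))
[597.40860806 215.58629232   5.        ]
[[150.89446134 257.92795675]] (149.85714285714286, 257.85714285714283)
[593.63700827 218.56737548  95.        ] [596.32763747 221.18822133  95.        ]
time: 1.35
tool_pos: [427.6, 65.3, 231.2]
tcp_rot: [0.79, 0.613, 0.0, -0.0]
ft_force: [1.7, 0.5, 0.6]
grip_width: 42.4
t 1.35 tcp [427.6  65.3 231.2] xyaw 75.63 zax [ 0.  0. -1.] F [1.7  0.45 0.57] w 42.4
shift tool mm [-179.7  140.4   81.2]
```

```bash
python3 -m pendant '[[0,0,0,-0.045,0.035,0,0.5],[0,0,0,-0.045,0.035,0,0.5],[0,0,0,-0.045,0.035,0.025,0.5],[0,0,0,-0.045,0.035,0.025,0.5],[0,0,0,0,0,0.02,0.5],[0,0,0,0,0,0,0.5]]'
python3 - <<'E'
from h import *
from rig import robot
go([519,-143.6,61])
w=np.zeros((600,800,3),np.uint8)
for i,n in enumerate(("top","side")):
    im=robot.camera(n)["color"][:,:,::-1];cv2.imwrite(f"pics/raw_{n}1.png",im)
    r0,c0=((165,245),(145,250))[i]
    w[:,i*400:i*400+400]=cv2.resize(im[r0:r0+90,c0:c0+60],(400,600),interpolation=cv2.INTER_CUBIC)
cv2.imwrite("pics/b.png",w)
E
```

```text
time: 2.1
tool_pos: [516.5, -141.9, 159.2]
tcp_rot: [0.79, 0.613, -0.001, -0.002]
ft_force: [-0.6, -0.6, 0.8]
grip_width: 42.7
t 2.1 tcp [ 516.5 -141.9  159.2] xyaw 75.56 zax [-0.005  0.002 -1.   ] F [-0.63 -0.59  0.79] w 42.7
shift tool mm [-1.1  3.4 98.2]
```

View pics/b.png

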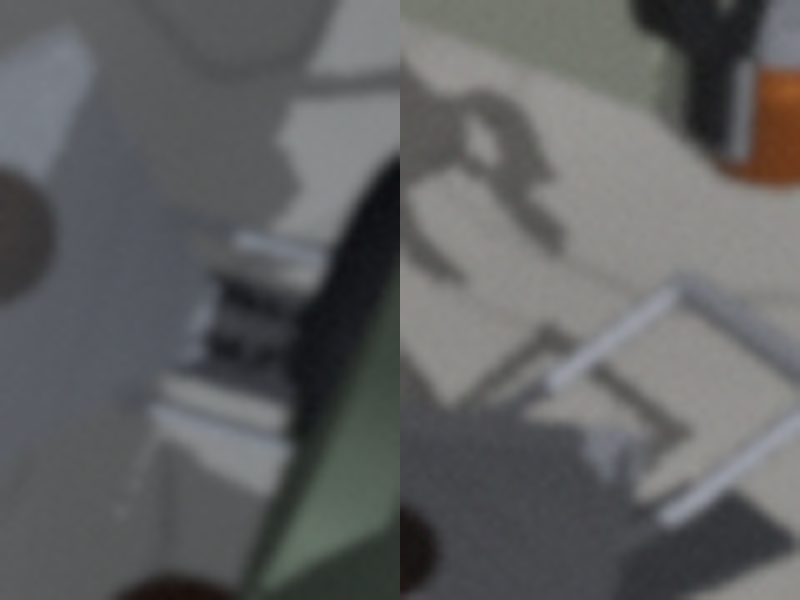

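```bash
python3 -m pendant '[[0,0,0,-0.001,0.003,0.03,0.5],[0,0,0,0,0,0.03,0.5],[0,0,0,0,0,0.02,0.5],[0,0,0,0,0,0.016,0.5],[0,0,0,0,0,0,0.5],[0,0,0,0,0,0,0.5]]' 20
python3 -c "
from h import *
go([519,-143.6,61])"
```

```text
time: 2.95
tool_pos: [521.6, -143.8, 66.3]
tcp_rot: [0.79, 0.613, 0.0, 0.001]
ft_force: [0.4, -0.1, 0.2]
grip_width: 42.7
t 2.95 tcp [ 521.6 -143.8   66.3] xyaw 75.65 zax [ 0.001 -0.001 -1.   ] F [ 0.45 -0.15  0.2 ] w 42.7
shift tool mm [-0.4 -2.6  5.3]
```

```bash
python3 -m pendant '[[0,0,0,0,-0.002,0.004,0.5],[0,0,0,0,0,0,0.3],[0,0,0,0,0,0,0.2],[0,0,0,0,0,0,0.12],[0,0,0,0,0,0,0.05],[0,0,0,0,0,0,0],[0,0,0,0,0,0,0],[0,0,0,0,0,0,0]]' 20
python3 -c "
from h import *
go([519,-143.6,61])"
```

```text
time: 3.95
tool_pos: [519.3, -142.3, 61.5]
tcp_rot: [0.79, 0.613, 0.001, -0.001]
ft_force: [0.2, 5.3, 2.3]
grip_width: 10.9
t 3.95 tcp [ 519.3 -142.3   61.5] xyaw 75.66 zax [ 0.001  0.002 -1.   ] F [0.25 5.35 2.3 ] w 10.9
shift tool mm [-1.4  0.   0.5]
```

```bash
python3 -m pendant '[[0,0,0,0.0017,0,-0.007,0],[0,0,0,0.0017,0,-0.007,0],[0,0,0,0.0017,0,-0.007,0],[0,0,0,0.0023,0,-0.0068,0],[0,0,0,0.0024,0,-0.0068,0],[0,0,0,0.0024,0,-0.0068,0],[0,0,0,0.003,0,-0.0065,0],[0,0,0,0.003,0,-0.0065,0],[0,0,0,0.003,0,-0.0065,0],[0,0,0,0,0,0,0]]' 20
python3 -m pendant '[[0,0,0,0.0037,0,-0.0062,0],[0,0,0,0.0037,0,-0.0062,0],[0,0,0,0.0037,0,-0.0062,0],[0,0,0,0,0,0,0],[0,0,0,0,0,0,0],[0,0,0,0,0,0,0]]'
cat > look.py <<'E'
import sys
from h import *
from rig import robot
def snap(tag,crops):
    w=np.zeros((600,800,3),np.uint8)
    for i,n in enumerate(("top","side")):
        im=robot.camera(n)["color"][:,:,::-1];cv2.imwrite(f"pics/raw_{n}_{tag}.png",im)
        r0,c0=crops[i];w[:,i*400:i*400+400]=cv2.resize(im[r0:r0+120,c0:c0+80],(400,600),interpolation=cv2.INTER_CUBIC)
    cv2.imwrite(f"pics/{tag}.png",w)
E
python3 - <<'E'
from look import *
go([519,-142.3,61])
print(proj("top",[[571.4,61.8,50]]),proj("side",[[571.4,61.8,50]]))
snap("tip",((140,200),(170,190)))
E
```

```text
time: 5.2
tool_pos: [524.7, -122.4, 122.8]
tcp_rot: [0.79, 0.613, 0.0, 0.0]
ft_force: [4.0, 3.5, -4.6]
grip_width: 11.2
time: 5.95
tool_pos: [527.4, -112.5, 140.9]
tcp_rot: [0.79, 0.613, 0.0, 0.001]
ft_force: [5.7, -0.5, -3.0]
grip_width: 11.3
t 5.95 tcp [ 527.4 -112.5  140.9] xyaw 75.61 zax [ 0.001 -0.001 -1.   ] F [ 5.74 -0.48 -3.01] w 11.3
shift tool mm [-30.9  -0.8  79.9]
[[223.91506796 199.16751117]] [[223.99064259 239.55653844]]
```

View pics/tip.png

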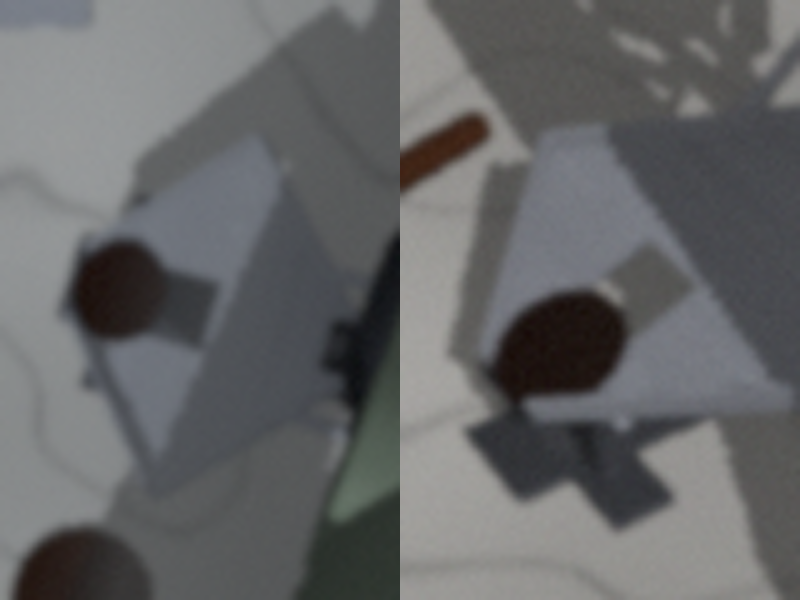

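```bash
python3 -m pendant '[[0,0,0,-0.0037,0,0.0062,0],[0,0,0,-0.0037,0,0.0062,0],[0,0,0,-0.0037,0,0.0062,0],[0,0,0,-0.003,0,0.0065,0],[0,0,0,-0.003,0,0.0065,0],[0,0,0,-0.003,0,0.0065,0],[0,0,0,-0.0024,0,0.0068,0],[0,0,0,-0.0024,0,0.0068,0],[0,0,0,-0.0023,0,0.0068,0],[0,0,0,0,0,0,0]]'
python3 -m pendant '[[0,0,0,-0.0012,0,0.005,0],[0,0,0,-0.0013,0,0.005,0],[0,0,0,-0.0013,0,0.005,0],[0,0,0,-0.0010,0,0.004,0],[0,0,0,0,0,0,0],[0,0,0,0,0,0,0],[0,0,0,0,0,0,0]]'
python3 -c "
from h import *
go([519.3,-142.3,61.5])"
```

```text
time: 7.3
tool_pos: [519.7, -138.1, 81.6]
tcp_rot: [0.79, 0.613, -0.0, -0.001]
ft_force: [1.4, -2.2, -1.1]
grip_width: 11.0
time: 8.18
tool_pos: [519.0, -142.1, 63.3]
tcp_rot: [0.79, 0.613, 0.001, -0.001]
ft_force: [0.3, 4.7, 2.6]
grip_width: 11.2
t 8.18 tcp [ 519.  -142.1   63.3] xyaw 75.66 zax [ 0.     0.002 -1.   ] F [0.27 4.68 2.61] w 11.2
shift tool mm [-0.1  0.3  1.8]
```

```bash
python3 -m pendant '[[0,0,0,0,0,0.002,0],[0,0,0,0,0,0,0],[0,0,0,0,0,0,0.1],[0,0,0,0,0,0,0.3],[0,0,0,0,0,0,0.5],[0,0,0,0,0,0,0.5]]'
python3 -m pendant '[[0,0,0,0,0,-0.03,0.5],[0,0,0,0,0,-0.05,0.5],[0,0,0,-0.05,0,-0.06,0.5],[0,0,0,-0.06,0,-0.03,0.5],[0,0,0,-0.06,0,0,0.5],[0,0,0,0,0,0,0.5]]'
python3 - <<'E'
from look import *
go([571.4,61.8,150])
snap("lev",((140,200),(170,190)))
E
```

```text
time: 8.93
tool_pos: [518.8, -143.1, 61.0]
tcp_rot: [0.79, 0.613, -0.0, -0.0]
ft_force: [0.3, 0.5, -0.4]
grip_width: 42.7
time: 9.68
tool_pos: [479.4, -298.1, 217.4]
tcp_rot: [0.792, 0.611, -0.0, 0.001]
ft_force: [0.7, 0.2, -1.4]
grip_width: 42.5
t 9.68 tcp [ 479.4 -298.1  217.4] xyaw 75.28 zax [ 0.001 -0.002 -1.   ] F [ 0.73  0.22 -1.39] w 42.5
shift tool mm [371.6  -2.5  66.8]
```

View pics/lev.png

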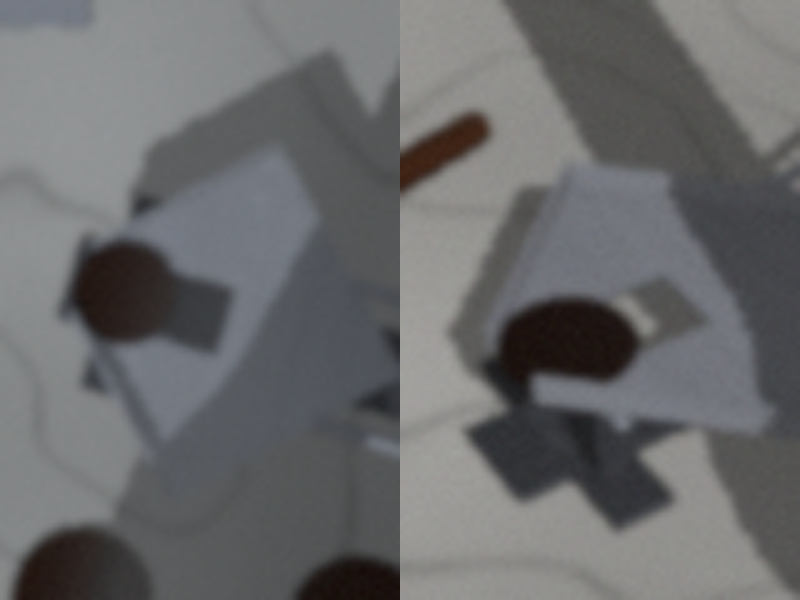

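```bash
python3 - <<'E'
from h import *
r={}
for n,(u,v) in (("top",(224.6,198)),("side",(222.6,237.5))):
    im=cv2.imread(f"pics/raw_{n}_lev.png").astype(int);b,g,rr=im[...,0],im[...,1],im[...,2]
    m=((rr-b>5)&(rr<100)).astype(np.uint8)
    k,l,st,ce=cv2.connectedComponentsWithStats(m,connectivity=4);i=l[int(v),int(u)]
    c=max(cv2.findContours((l==i).astype(np.uint8),0,1)[0],key=len);e=cv2.fitEllipse(cv2.convexHull(c))
    print(n,st[i],ce[i],e);r[n]=e[0]
print(tri(r["top"],r["side"]),plane("top",r["top"],52),plane("side",r["side"],52))
# radius-consistent: left edge/right edge in top
E
```

```text
top [215 189  19  19 272] [224.18014706 198.01102941] ((224.1583709716797, 197.97877502441406), (18.14259910583496, 18.441638946533203), 127.64671325683594)
side [210 230  28  17 344] [223.2122093  237.69476744] ((223.03314208984375, 238.5785675048828), (17.505529403686523, 27.890243530273438), 82.24720764160156)
(array([574.79859993,  61.16881796,  50.34692722]), np.float64(0.03913709483449153)) [574.69383698  60.99856669  52.        ] [573.3662586   62.50514436  52.        ]
```

```bash
python3 -m pendant '[[0,0,-0.005,0.05,0,0,0.9],[0,0,0,0.06,0,0,0.9],[0,0,0,0.06,0,0,0.9],[0,0,0,0.06,0,0.02,0.9],[0,0,0,0.06,0,0.02,0.9],[0,0,0,0.05,0,0.03,0.9],[0,0,0,0.02,0,0.02,0.9],[0,0,0,0.01,0,0,0.9],[0,0,0,0,0,0,0.9],[0,0,0,0,0,0,0.9]]'
python3 -c "
from h import *
go([573.2,61.4,80])"
```

```text
time: 11.02
tool_pos: [570.8, 62.8, 128.8]
tcp_rot: [0.789, 0.615, 0.001, 0.001]
ft_force: [0.7, 0.1, -1.1]
grip_width: 76.4
t 11.03 tcp [570.8  62.8 128.8] xyaw 75.88 zax [ 0.002 -0.    -1.   ] F [ 0.69  0.12 -1.14] w 76.4
shift tool mm [-0.8  2.6 48.8]
```

```bash
python3 -m pendant '[[0,0,0,-0.001,0.0025,0.02,0.9],[0,0,0,0,0,0.02,0.9],[0,0,0,0,0,0.015,0.9],[0,0,0,0,0,0,0.9],[0,0,0,0,0,0,0.9]]'
python3 - <<'E'
from look import *
go([573.2,61.4,27.5])
snap("pre",((140,190),(170,180)))
E
```

```text
time: 11.65
tool_pos: [573.0, 61.6, 73.5]
tcp_rot: [0.789, 0.615, 0.0, 0.0]
ft_force: [-0.4, -0.4, -0.6]
grip_width: 76.9
t 11.65 tcp [573.   61.6  73.5] xyaw 75.89 zax [ 0.001 -0.    -1.   ] F [-0.39 -0.36 -0.58] w 76.9
shift tool mm [-0.2  0.2 46. ]
```

View pics/pre.png

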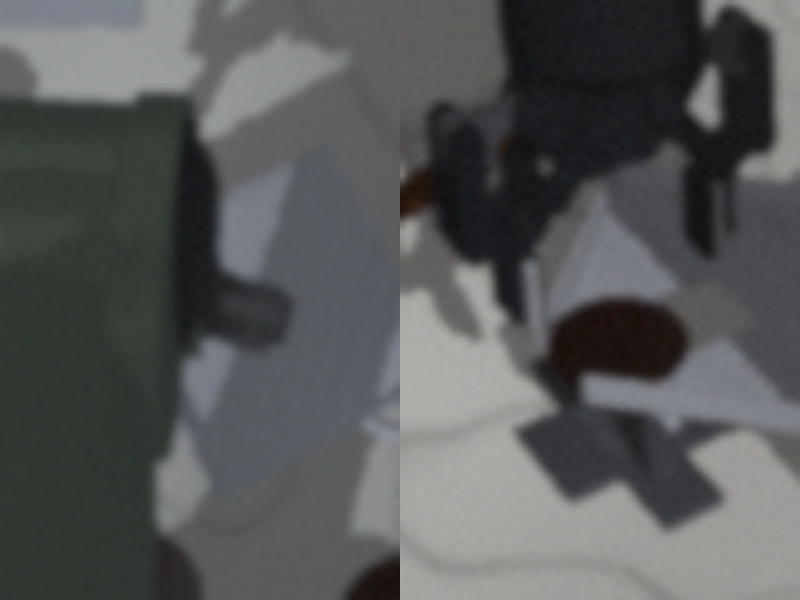

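```bash
python3 -m pendant '[[0,0,0,0,0,0.01,0.9],[0,0,0,0,0,0.01,0.9],[0,0,0,0,0,0.008,0.9],[0,0,0,0,0,0,0.9]]'
python3 -c "
from h import *
go([573.2,61.4,27.5])"
python3 -m pendant '[[0,0,0,0,0,0.008,0.9],[0,0,0,0,0,0.008,0.9],[0,0,0,0,0,0.002,0.9],[0,0,0,0,0,0,0.9],[0,0,0,0,0,0,0.9]]'
python3 -c "
from h import *
go([573.2,61.4,27.5])"
```

```text
time: 12.25
tool_pos: [571.5, 62.0, 43.6]
tcp_rot: [0.788, 0.615, -0.001, -0.001]
ft_force: [-0.5, 0.4, 0.7]
grip_width: 76.7
t 12.25 tcp [571.5  62.   43.6] xyaw 75.92 zax [-0.002  0.    -1.   ] F [-0.49  0.4   0.73] w 76.7
shift tool mm [-0.1  1.8 16.1]
time: 12.88
tool_pos: [572.7, 61.9, 26.9]
tcp_rot: [0.788, 0.615, 0.0, 0.0]
ft_force: [0.8, -0.1, 0.7]
grip_width: 76.9
t 12.88 tcp [572.7  61.9  26.9] xyaw 75.92 zax [ 0.  0. -1.] F [ 0.75 -0.1   0.66] w 76.9
shift tool mm [-0.4  0.6 -0.6]
```

```bash
python3 -m pendant '[[0,0,0,0,0,0,0.8],[0,0,0,0,0,0,0.74],[0,0,0,0,0,0,0.7],[0,0,0,0,0,0,0.66],[0,0,0,0,0,0,0.6],[0,0,0,0,0,0,0.5],[0,0,0,0,0,0,0.5],[0,0,0,0,0,0,0.5]]' 20
python3 -c "
from h import *
go([573.2,61.4,27.5])"
python3 -m pendant '[[0,0,0,0,0,-0.003,0.5],[0,0,0,0,0,-0.005,0.5],[0,0,0,0,0,-0.01,0.5],[0,0,0,0,0,-0.02,0.5],[0,0,0,0,0,-0.04,0.5],[0,0,0,0,0,-0.04,0.5],[0,0,0,0,0,0,0.5],[0,0,0,0,0,0,0.5]]'
python3 - <<'E'
from look import *
go([595,219,100])
print(proj("side",[[572,62,150]]))
snap("lift",((140,190),(135,180)))
E
```

```text
time: 13.88
tool_pos: [572.7, 61.9, 26.9]
tcp_rot: [0.788, 0.615, 0.0, 0.0]
ft_force: [-0.2, -0.1, 2.6]
grip_width: 58.4
t 13.88 tcp [572.7  61.9  26.9] xyaw 75.92 zax [ 0. -0. -1.] F [-0.18 -0.06  2.61] w 58.4
shift tool mm [-0.4  0.7 -0.6]
time: 14.88
tool_pos: [572.1, 61.9, 144.7]
tcp_rot: [0.788, 0.615, -0.0, -0.0]
ft_force: [-0.7, -1.4, 0.7]
grip_width: 58.5
t 14.88 tcp [572.1  61.9 144.7] xyaw 75.92 zax [-0. -0. -1.] F [-0.71 -1.38  0.69] w 58.5
shift tool mm [157.9 -16.   44.7]
[[221.2166244  199.66885369]]
```

View pics/lift.png

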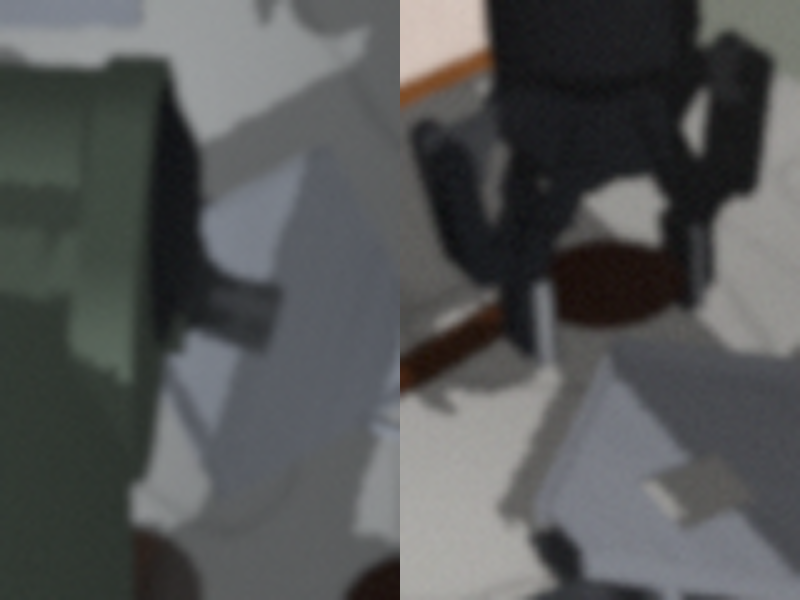

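```bash
python3 -m pendant '[[0,0,0,0.02,-0.002,0,0.5],[0,0,0,0.03,-0.003,0,0.5],[0,0,0,0.035,-0.004,0,0.5],[0,0,0,0.035,-0.004,0,0.5],[0,0,0,0.025,-0.003,0,0.5],[0,0,0,0.013,-0.001,0.01,0.5],[0,0,0,0,0,0.01,0.5],[0,0,0,0,0,0.01,0.5],[0,0,0,0,0,0,0.5],[0,0,0,0,0,0,0.5]]'
python3 - <<'E'
from look import *
print("disc in hand",plane("side",(224,191.6),169.3))
go([595.2,218.7,71.9])
snap("over",((140,120),(210,110)))
E
```

```text
time: 16.23
tool_pos: [594.6, 218.6, 114.9]
tcp_rot: [0.789, 0.615, 0.0, 0.0]
ft_force: [0.3, -0.9, -0.7]
grip_width: 58.3
disc in hand [566.39620624  58.75111163 169.3       ]
t 16.23 tcp [594.6 218.6 114.9] xyaw 75.85 zax [ 0. -0. -1.] F [ 0.31 -0.94 -0.68] w 58.3
shift tool mm [ 0.3  0.5 43. ]
```

View pics/over.png

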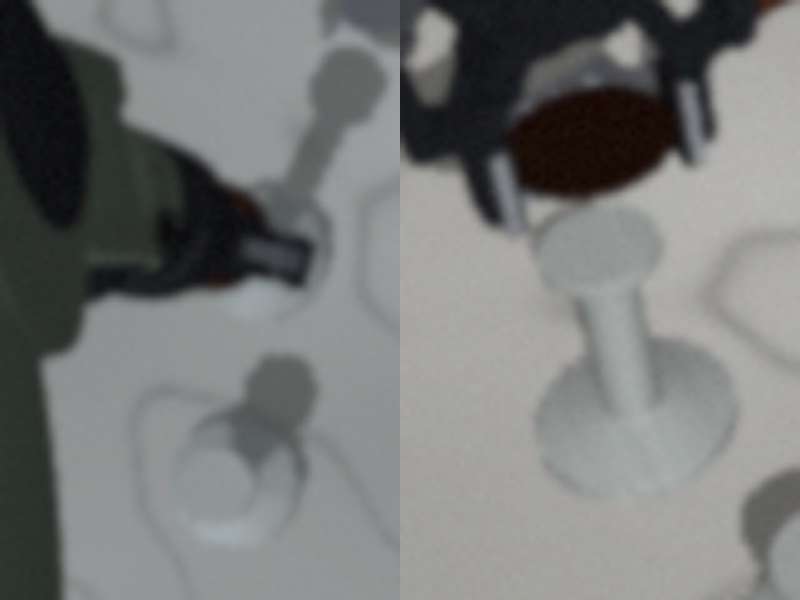

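```bash
python3 - <<'E'
from h import *
im=cv2.imread("pics/raw_side_over.png").astype(int);b,g,r=im[...,0],im[...,1],im[...,2]
m=((r-b>8)&(r<90)).astype(np.uint8);k,l,st,ce=cv2.connectedComponentsWithStats(m,connectivity=4);i=l[238,148]
c=max(cv2.findContours((l==i).astype(np.uint8),0,1)[0],key=len)[:,0]
print(st[i],ce[i].round(1))
for u in range(134,164,4): 
    v=c[c[:,0]==u,1]; print(u,v.min(),v.max()) if len(v) else 0
a=np.linspace(0,2*np.pi,721);x=np.array([.244,.970,0]);y=np.array([.970,-.244,0])
for oy,oz in ((0,24.6),(1.3,24.6),(0,30),(-5,24.6),(5,24.6)):
    P=np.array([594.6,218.6,114.9+oz])+y*oy+30*(np.cos(a)[:,None]*x+np.sin(a)[:,None]*y);q=proj("side",P)
    print(oy,oz,"ctr",proj("side",[[594.6,218.6,114.9+oz]+y*oy])[0].round(1),[(u,)+tuple(np.sort(q[np.argsort(abs(q[:,0]-u))[:6],1])[[0,-1]].round(1)) for u in (138,146,154)])
print("stand", proj("side",[[595.2,218.7,95]]), "pix (149.2,258.3)?")
E
```

```text
[131 228  34  22 559] [147.8 238.1]
134 234 246
138 231 247
142 229 249
146 228 249
150 228 248
154 228 247
158 229 244
162 231 241
0 24.6 ctr [147.5 238.5] [(138, np.float64(230.9), np.float64(249.7)), (146, np.float64(228.1), np.float64(250.1)), (154, np.float64(227.7), np.float64(248.3))]
1.3 24.6 ctr [147.2 238.1] [(138, np.float64(230.4), np.float64(249.3)), (146, np.float64(227.7), np.float64(249.7)), (154, np.float64(227.4), np.float64(247.7))]
0 30 ctr [147.  236.1] [(138, np.float64(228.2), np.float64(247.4)), (146, np.float64(225.6), np.float64(247.6)), (154, np.float64(225.4), np.float64(245.6))]
-5 24.6 ctr [148.6 240. ] [(138, np.float64(232.9), np.float64(251.1)), (146, np.float64(229.7), np.float64(251.9)), (154, np.float64(229.1), np.float64(250.3))]
5 24.6 ctr [146.4 236.9] [(138, np.float64(228.9), np.float64(248.2)), (146, np.float64(226.5), np.float64(248.3)), (154, np.float64(226.4), np.float64(246.1))]
stand [[151.37265635 257.43065613]] pix (149.2,258.3)?
```

```bash
python3 -m pendant '[[0,0,0,0.001,0,0.01,0.5],[0,0,0,0,0,0.012,0.5],[0,0,0,0,0,0.01,0.5],[0,0,0,0,0,0.005,0.5],[0,0,0,0,0,0.002,0.5],[0,0,0,0,0,0,0.5],[0,0,0,0,0,0,0.5]]'
python3 -c "
from h import *
go([595,219.5,71.9])"
python3 -m pendant '[[0,0,0,0,0,0.001,0.5],[0,0,0,0,0,0.001,0.5],[0,0,0,0,0,0,0.5],[0,0,0,0,0,0,0.5]]'
python3 -c "
from h import *
go([595,219.5,71.9])"
```

```text
time: 17.2
tool_pos: [594.9, 220.3, 76.1]
tcp_rot: [0.788, 0.615, 0.0, 0.0]
ft_force: [-0.1, 0.3, -0.2]
grip_width: 58.2
t 17.2 tcp [594.9 220.3  76.1] xyaw 75.92 zax [ 0.001  0.    -1.   ] F [-0.09  0.27 -0.17] w 58.2
shift tool mm [-0.8  0.3  4.2]
time: 17.7
tool_pos: [594.6, 220.3, 73.7]
tcp_rot: [0.788, 0.615, -0.0, -0.0]
ft_force: [-0.2, 0.2, -0.7]
grip_width: 58.6
t 17.7 tcp [594.6 220.3  73.7] xyaw 75.92 zax [-0. -0. -1.] F [-0.19  0.2  -0.73] w 58.6
shift tool mm [-0.7  0.5  1.8]
```

```bash
for i in 1 2 3; do python3 -m pendant '[[0,0,0,0,0,0.0007,0.5],[0,0,0,0,0,0,0.5],[0,0,0,0,0,0,0.5]]' | grep -E "tool_pos|ft_f|width"; done
```

```text
tool_pos: [594.6, 220.2, 73.0]
ft_force: [0.5, -0.9, -0.0]
grip_width: 58.4
tool_pos: [594.6, 220.3, 72.3]
ft_force: [0.8, -0.1, -0.1]
grip_width: 58.3
tool_pos: [594.8, 220.3, 71.9]
ft_force: [-1.4, -0.8, 4.4]
grip_width: 58.6
```

```bash
python3 -m pendant '[[0,0,0,0,0,0,0.7],[0,0,0,0,0,0,0.74],[0,0,0,0,0,0,0.8],[0,0,0,0,0,0,0.9],[0,0,0,0,0,0,0.95],[0,0,0,0,0,0,0.95],[0,0,0,0,0,0,0.95]]'
python3 -m pendant '[[0,0,0,0,0,-0.01,0.95],[0,0,0,0,0,-0.02,0.95],[0,0,0,0,0,-0.04,0.95],[0,0,0,0,0,-0.06,0.95],[0,0,0,-0.06,0,-0.02,0.95],[0,0,0,-0.06,0,0,0.95],[0,0,0,-0.06,0,0,0.95],[0,0,0,-0.06,0,0,0.95],[0,0,0,0,0,0,0.95],[0,0,0,0,0,0,0.95]]'
python3 - <<'E'
from look import *
go([595,219,200])
snap("end",((140,120),(210,110)))
E
```

```text
time: 19.7
tool_pos: [594.7, 220.3, 71.6]
tcp_rot: [0.788, 0.615, 0.0, 0.0]
ft_force: [-0.6, -0.6, 0.2]
grip_width: 80.7
time: 20.95
tool_pos: [536.7, -11.8, 222.1]
tcp_rot: [0.789, 0.615, 0.001, 0.0]
ft_force: [0.7, 1.9, 0.3]
grip_width: 80.7
t 20.95 tcp [536.7 -11.8 222.1] xyaw 75.88 zax [ 0.001  0.    -1.   ] F [0.66 1.89 0.27] w 80.7
shift tool mm [2.38e+02 2.00e-01 2.22e+01]
```

View pics/end.png

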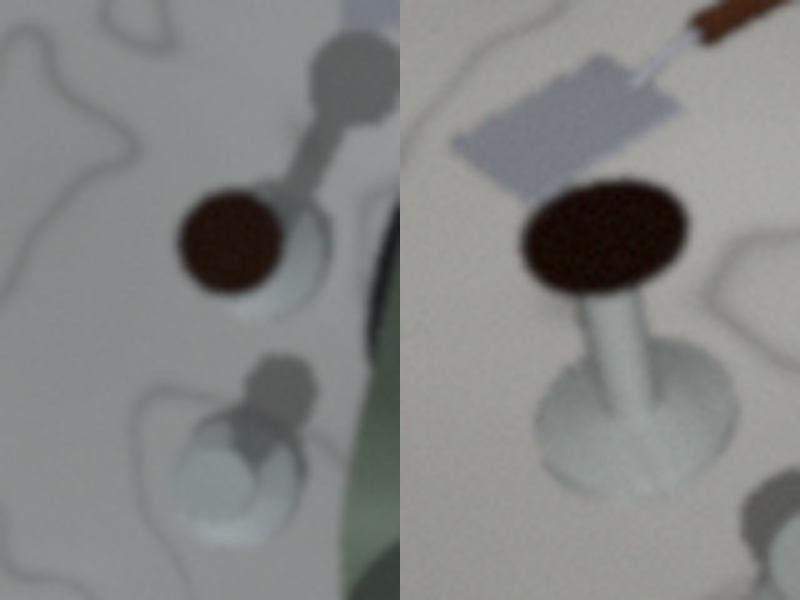

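```bash
python3 - <<'E'
from h import *
r={}
for n,(u,v) in (("top",(166,188)),("side",(151,257))):
    im=cv2.imread(f"pics/raw_{n}_end.png").astype(int);b,rr=im[...,0],im[...,2]
    m=((rr-b>4)&(rr<75)).astype(np.uint8);k,l,st,ce=cv2.connectedComponentsWithStats(m,connectivity=4);i=l[v,u]
    c=max(cv2.findContours((l==i).astype(np.uint8),0,1)[0],key=len);e=cv2.fitEllipse(c);r[n]=e[0];print(n,e,plane(n,e[0],98)[:2].round(1))
print(tri(r["top"],r["side"]))
# stand top rays (hand-read) minus half-pixel of the resize, and side reread
print(plane("top",(164.9,188.6),95)[:2],plane("side",(149.4,257.4),95)[:2],plane("side",(149.4,257.0),95)[:2])
# expected outline of a level 60 mm disc here
P=tri(r["top"],r["side"])[0];a=np.linspace(0,6.283,90)
q=proj("side",np.c_[P[0]+30*np.cos(a),P[1]+30*np.sin(a),0*a+98]).astype(np.float32);print(cv2.fitEllipse(q))
# stand foot silhouette, side view: left/right extremes read (536..738)/5, top/bottom (335..500)/5
print("foot side",plane("side",(110+237/5-.4,210+ (500-330)/5*.5+330/5-.4),4)[:2])
print("foot top before",plane("top",(145+202/7-.4,175+107/7-.4),4)[:2])
E
```

```text
top ((165.60018920898438, 187.8970489501953), (18.851638793945312, 19.605388641357422), 59.718631744384766) [596.8 217.5]
side ((150.44239807128906, 257.1424865722656), (21.10318374633789, 32.17749786376953), 76.95843505859375) [594. 221.]
(array([597.4033216 , 218.73406974,  94.30794943]), np.float64(0.8749994559938956))
[595.10246796 220.0706458 ] [597.93090889 221.0322193 ] [598.79654603 220.41197023]
((150.269775390625, 256.0567932128906), (22.09185791015625, 34.609073638916016), 75.71488189697266)
foot side [597.11396352 222.14730262]
foot top before [598.65176358 217.04280665]
```

```bash
python3 -c "
from rig import robot
print(robot.sign_off())"
```

```text
the job is handed in; nothing more can be done
None
```

The disc is on the tall stand and the job is handed in at about 21 s of the 61 s allowed. Sign-off reported no verdict.

**What I did**
- I gripped the tray's bar and tipped it to about 0.4 rad. The disc slid into the pick-up corner without being touched.
- I lowered the tray by hand until the bar was back at its starting height, with the disc still in the corner, then let go.
- I took the disc through the cut-outs and set it down on the tall stand, stopping at 4 N of contact, at the height I had worked out. Then I opened the fingers and backed away.

**Last checks**
- **Flatness:** the final pictures show the disc on the upright stand, sticking out all round. Its outline fits a level disc to about 1 to 2.5 px.
- **Centring:** the two cameras disagree. The top view puts the disc about 3 mm off the stand's axis, and the side view about 4 mm off in a different direction. Both are within the 8 mm limit.
- **Height:** crossing the two views puts the disc at 94 mm, against an expected 95 to 98 mm.
- **Tray:** I judged it level from the bar height when I released it and from the picture afterwards. I did not measure it again at the end.
- **Other objects:** the low stand and the knife's blade look undisturbed in the last picture. I did not measure any of the four items' displacement, and the half egg and jar were outside that crop.

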